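# Put the long nut driver away in the tool cup

## Task

On the repair bench two nut drivers have been left standing on control shafts of the front-panel board. Lift the long one off its shaft and set it down gently, upright with its socket end at the bottom, in the tall empty tool cup, letting go of it there, with the cup still standing. Leave the short driver on its shaft and do not disturb the low tin of screws.

Things in the scene. Friction and masses are not known exactly. Their poses are not given: they have to be found in the camera images.
- long_driver_center (a point): Centre of the long nut driver to put away: round, 190 mm long, up to 0.2 kg, z along it, handle end +z. Steel socket and shank at most 16 mm wide up to 90 mm above its foot, then grey handle 26 mm wide, 5 mm below to 95 mm above this point. Upright, foot 42 mm above the bench, hollow, sits loosely 25 mm over a shaft: lift straight up. Gripped 55 mm above this point, fingers clear the cup's rim.
- cup: The tall empty tool cup, a plain steel cylinder standing loose on the bench, 0.45 kg: 64 mm outside diameter, 110 mm high, wall 3 mm (58 mm clear mouth), floor 6 mm thick. Origin at the centre of its underside, z up. A driver in it may lean against the rim; its foot reaches the floor and its handle stands out of the cup.
- short_driver_center (a point): Centre (half-way up) of the short nut driver, same make and materials but only 100 mm long with a 26 mm handle; to be left alone, standing on another shaft of the same board, 140 mm from the long one.
- tin: The low open steel tin with screws in it, a bystander, 84 mm diameter, 40 mm high, origin at the centre of its underside; to be left alone. It and the cup may be in either place.

How it is judged:
At the end, for the whole second after the job is handed in: The long driver rests in the tall cup, socket down (centre within 30 mm of the cup's axis, 70 to 112 mm above its underside), within 25 degrees of upright, still; the cup stands on the bench within 5 degrees of upright; short driver within 20 mm and tin within 40 mm of where they began (horizontal distance between long_driver_center and cup below 0.03 m and z of long_driver_center in the frame of cup between 0.07 and 0.112 m and angle between long_driver_center's own z axis and vertical below 0.45 rad and angle between cup's own z axis and vertical below 0.1 rad and height (world z) of cup below 0.01 m and linear speed of long_driver below 0.03 m/s and distance of short_driver_center from where it was at the start of the episode below 0.02 m and distance of tin from where it was at the start of the episode below 0.04 m); the robot touches nothing.
It fails at once if the short driver is knocked or taken off its shaft (moved over 20 mm) (distance of short_driver_center from where it was at the start of the episode above 0.02 m).
It fails at once if the tin of screws is pushed aside (moved over 40 mm) (distance of tin from where it was at the start of the episode above 0.04 m).
It fails at once if the long driver is dropped into the cup instead of set down (faster than 0.8 m/s inside the cup: a free fall of more than about 30 mm) (horizontal distance between long_driver_center and cup below 0.03 m and z of long_driver_center in the frame of cup below 0.2 m and linear speed of long_driver above 0.8 m/s).
It also fails if it takes over 35 s, if anything falls off the work surface, if the arm or the gripper's body presses on something with over 40 N, if the wrist force passes 120 N, or if a joint passes its speed limit or range.

## Robot

A 6-joint arm with a two-finger parallel gripper is mounted at the origin on the work surface. World frame = base frame: x ahead of the robot, y to its left, z up, the work surface at z = 0. Lengths are in m, angles in rad, forces in N, time in s.
With the tool pointing down it reaches from about 0.225 to 0.875 m from the base axis. Payload 3.4 kg.
Tool frame: the origin (TCP) lies at the very end of the fingers, on their centre line; the grasp point (between the pads) lies 19 mm behind it; z points along the fingers, y is the line along which they close (so a half turn about z gives the same grasp; the last joint's range is limited). The gripper opens to 85 mm and grips with 20 to 120 N. Pads are 22 mm wide; open, the fingers measure 114 mm over their backs; the gripper's body (76 mm by 85 mm) begins 54 mm behind the grasp point. The pads swing forward as they close: fully open they stand 13 mm farther back than shut.
Start: joints at [1.006, 0.276, 1.505, -0, 1.361, -0.121], TCP at [0.247, 0.519, 0.231] pointing down, gripper open.
Joint ranges: [-2.89, 2.89], [-0.75, 2.08], [0.22, 2.7], [-1.18, 4.32], [0.11, 2.71], [-2.7, 2.7]. Speed limits (rad/s): [2.57, 2.57, 3.14, 3.14, 3.14, 3.14].

## Interface

Orientations are given as a unit quaternion [w, x, y, z].
In Python, from rig import get_state, optics, sign_off gives the robot as it stands.
- The arm moves only by the tool send_rows, never from a script. Its argument "increments" is a list of rows, each an object with "gripper": the gripper's target within -1 to 1 (shut at 1, half-way at 0, fully open at -1); "linear": the shift along the world's x, y, z in m, a list of three; "delta_rot": the turn, a rotation vector about the world's x, y, z in rad, a list of three. In form: [{"gripper": gripper, "linear": [dx, dy, dz], "delta_rot": [rx, ry, rz]}, ...]. A call has 1 to 8 rows; each row is the pose to reach, as a shift and turn from the pose commanded when the call began; what a row does not reach only later rows make up. A row lasts 1/10 s, in which the tool goes at most 50 mm and 8.59 degrees, less where a joint would pass 70% of its speed; a pose out of reach is approached as far as the arm can. A call with a gripper value outside its range is refused whole. The fingers move at their own pace and stop on an object; "newtons" is the grip in N (left out, the last holds). Time passes only in rows, so rows that repeat a pose let the fingers close. It gives the time, the measured TCP pose, the force, the opening and the grip force at its end, in the units of the state.
- get_state(): the state, without advancing time (a new reading comes with each control period).
- optics.get_image(name): name is "side" or "top"; returns a dict with "pixels" (384x512x3 uint8, blue, green, red), "K" (3x3 intrinsics, pixels), "k1" (the pictures are not rectified: a ray, as slopes to the right and down, at radius r is drawn at 1 + k1 r^2 times it, then the intrinsics apply), "rvec" (rotation vector, rad) and "tvec" (3), from world to camera coordinates, as OpenCV has them. Camera axes: x right, y down, z forward; pixel columns grow to the right and rows downward; lengths in m; the calibration is good to about 2 mm. A picture is of the moment at which its call begins. There is no depth.
- sign_off(): hands the job in; it is judged then, once.
The state is a dict: "clock": time; "qpos": joint angles; "qd": joint speeds; "effort": joint torques, N m; "position": TCP position; "ee_rot": TCP orientation; "contact_force": force on the tool from outside, world axes, zero at the start; "moment": the same for the moment, N m; "width": finger opening in m; "gripper_force": force on a finger pad.
Only numpy, scipy, OpenCV 4.12 (cv2) and the standard library are available. Lean on these libraries where they do the work, as an engineer would, in place of code of your own. Each camera call takes 0.05 s, during which the arm holds its last target. There are 200 camera calls.

## Working session

There is one attempt and no reset: what is moved stays moved. The work goes in short steps, Python scripts to look and compute and a tool call to move; the robot and the scene stay as the last step left them, time stands still between calls to the robot, and variables do not carry over. Pictures are saved under pics/ and viewed, at most 10 in all, crops included, and the job is handed in when it is done.

Besides the shell and the picture viewer there is one more tool, called after "Emit:" in YAML: its name, and indented under it one key for each argument. send_rows: Moves the arm, as the interface text tells. Its arguments: {"type":"object","properties":{"increments":{"type":"array"},"newtons":{"type":"number"}},"required":["increments"]}

```bash
mkdir -p pics; cat > h.py <<'E'
import numpy as np, cv2, pickle
from rig import get_state, optics, sign_off
def snap(n,f):
    d=optics.get_image(n); cv2.imwrite(f'pics/{f}.png',d['pixels']); pickle.dump(d,open(f'pics/{f}.pkl','wb')); return d
def ray(d,u,v):
    K=np.array(d['K']);x=(u-K[0,2])/K[0,0];y=(v-K[1,2])/K[1,1];a,b=x,y
    for _ in range(30):
        s=1+d['k1']*(a*a+b*b);a,b=x/s,y/s
    R=cv2.Rodrigues(np.array(d['rvec'],float))[0];t=np.array(d['tvec'],float).ravel()
    return -R.T@t, R.T@np.array([a,b,1.])
def onz(d,u,v,z):
    o,r=ray(d,u,v);return o+r*(z-o[2])/r[2]
def tri(d1,p1,d2,p2):
    o1,r1=ray(d1,*p1);o2,r2=ray(d2,*p2)
    s=np.linalg.lstsq(np.c_[r1,-r2],o2-o1,rcond=None)[0]
    a,b=o1+s[0]*r1,o2+s[1]*r2;return (a+b)/2,np.linalg.norm(a-b)
def proj(d,P):
    R=cv2.Rodrigues(np.array(d['rvec'],float))[0];c=R@np.array(P)+np.array(d['tvec'],float).ravel()
    a,b=c[:2]/c[2];s=1+d['k1']*(a*a+b*b);K=np.array(d['K']);return K[0,0]*a*s+K[0,2],K[1,1]*b*s+K[1,2]
def load(f): return pickle.load(open(f'pics/{f}.pkl','rb'))
E
python3 - <<'E'
from h import *
for n in('top','side'):
    d=snap(n,n+'0'); o,r=ray(d,256,192); print(n,o,r,d['k1'],d['K'][0][0])
print(get_state())
E
```

```text
top [0.365726   0.02189207 0.95589159] [ 0.1728537   0.04014293 -0.98433019] 0.03713867923524384 392.5357501385096
side [ 0.28607217 -0.54993965  0.55245569] [ 0.33334515  0.73569035 -0.58974012] 0.021778199063789642 377.7417886163706
{'clock': 0.1, 'qpos': array([ 1.00599160e+00,  2.76540935e-01,  1.50603022e+00,  7.12972504e-06,
        1.36069017e+00, -1.21013946e-01]), 'qd': array([-0.00018296, -0.00227471, -0.00049427, -0.00013139, -0.00086012,
        0.00100067]), 'effort': array([ 3.01031709e-03, -4.17698872e+01, -2.46407479e+01, -2.17017555e-04,
        5.78590902e-03,  5.62965312e-06]), 'position': array([0.24663781, 0.51888903, 0.23051153]), 'ee_rot': array([-2.83809612e-04,  2.20079589e-01,  9.75481562e-01, -7.84587043e-04]), 'contact_force': array([ 0.40343666, -0.66308291,  0.38634153]), 'moment': array([-0.04282738, -0.0020432 ,  0.02059781]), 'gripper_force': 0.0, 'width': 0.08539714049713668}
```

View pics/top0.png

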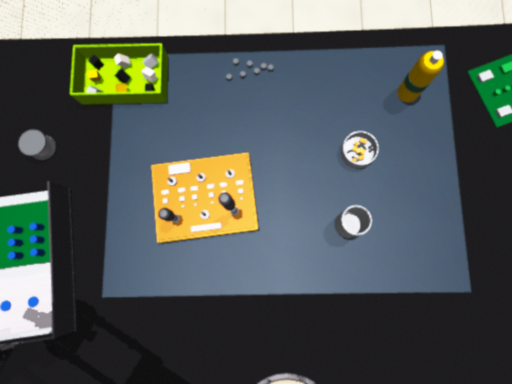

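View pics/side0.png

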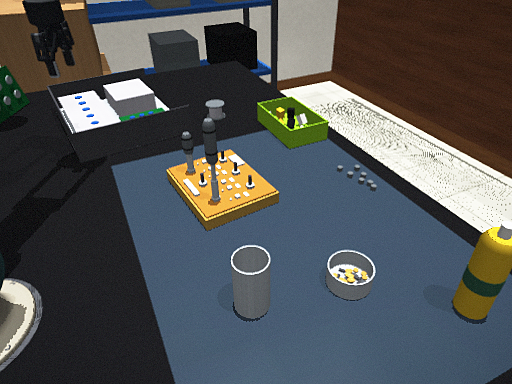

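The top view shows the long driver at about (228,203), the short one at (167,214), the cup at (355,221) and the tin at (360,149). In the side view the long driver runs from (209,120) to (215,200), and the cup mouth is at (251,260). I'll enlarge both for accurate pixels.

```bash
python3 - <<'E'
from h import *
t=load('top0')['pixels'];s=load('side0')['pixels']
a=cv2.resize(t[180:260,150:260],None,fx=5,fy=5,interpolation=cv2.INTER_CUBIC)[:300]
b=cv2.resize(t[195:255,325:385],None,fx=5,fy=5,interpolation=cv2.INTER_CUBIC)
c=cv2.resize(s[110:210,170:230],None,fx=3,fy=3,interpolation=cv2.INTER_CUBIC)
e=cv2.resize(s[240:325,220:280],None,fx=3,fy=3,interpolation=cv2.INTER_CUBIC)
im=np.zeros((600,800,3),np.uint8)
im[:300,:500]=a[:300,:500];im[:300,500:]=b;im[300:600,:180]=c;im[300:555,200:380]=e
cv2.imwrite('pics/crop0.png',np.clip(im.astype(float)*1.4,0,255).astype(np.uint8))
E
```

```text
(no output)
```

View pics/crop0.png

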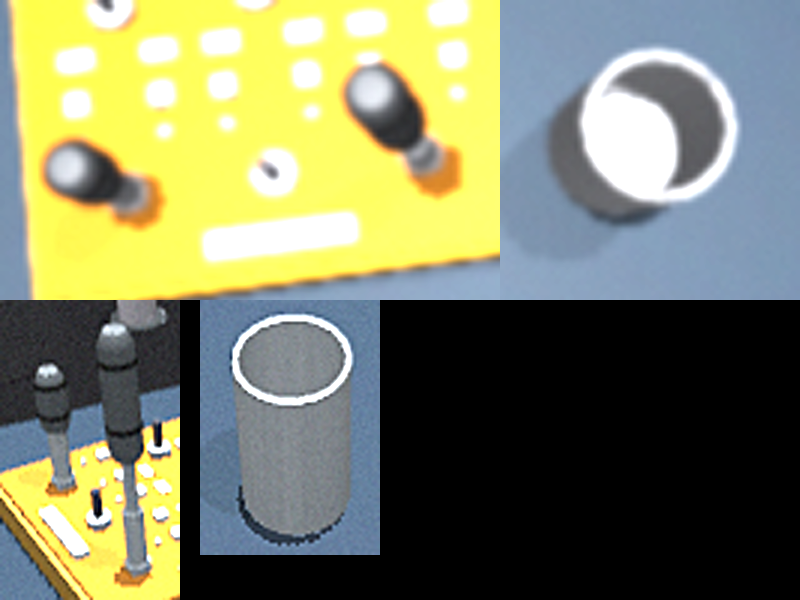

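The enlarged crops show the driver's top at about top (224,198), side (208,121). The cup rim centre is at top (357,220), side (250.7,259.7).

```bash
python3 - <<'E'
from h import *
t=load('top0');s=load('side0')
np.set_printoptions(precision=4,suppress=True)
print('cup top',onz(t,357,219.8,.11),'side',onz(s,250.7,259.7,.11),tri(t,(357,219.8),s,(250.7,259.7)))
print('drv top',onz(t,224,198,.229),tri(t,(224,198),s,(208.3,120)))
print('drv foot top',onz(t,235.5,212.5,.045),'side',onz(s,215,200,.045))
print('side junction',onz(s,211.3,152+0,.132))
print('side mid handle axis', [onz(s,170+x/3,110+(y-300)/3,z) for x,y,z in ((119,395,.18),)])
print('short',onz(t,164.4,214.4,.139),onz(s,170+62/3,110+185/3,.045))
print('tin',onz(t,360,149,.04))
# handle edges, row profile in side view
for v in (140,146,152): print(v,s['pixels'][v,198:222].mean(1).astype(int))
E
```

```text
cup top [ 0.4489 -0.1592  0.11  ] side [ 0.4508 -0.1595  0.11  ] (array([ 0.4498, -0.1594,  0.1101]), np.float64(0.0018447302228528843))
drv top [0.4833 0.1119 0.229 ] (array([0.4848, 0.1113, 0.2305]), np.float64(0.0035393093804356925))
drv foot top [0.4781 0.1077 0.045 ] side [0.4788 0.097  0.045 ]
side junction [0.4993 0.1554 0.132 ]
side mid handle axis [array([0.4863, 0.1164, 0.18  ])]
short [0.4658 0.2483 0.139 ] [0.4651 0.2331 0.045 ]
tin [ 0.6254 -0.1917  0.04  ]
140 [37 33 27 35 35 34 46 55 53 52 55 59 49 54 58 50 53 42 36 33 36 36 58 66]
146 [ 77  97 101  93  91  98  65  51  53  52  51  47  51  49  55  46  51  49
  51  96  97  87  93  91]
152 [ 88  87  91  93  92  91  88  19  45  58  55  54  54  49  58  57  46  34
  17  35 116 155 124  32]
```

Emit:
send_rows:
  increments:
    - {"gripper":-1,"linear":[0.01,-0.02,0.03],"delta_rot":[0,0,0]}
    - {"gripper":-1,"linear":[0.03,-0.05,0.06],"delta_rot":[0,0,0]}
    - {"gripper":-1,"linear":[0.05,-0.087,0.08],"delta_rot":[0,0,0]}
    - {"gripper":-1,"linear":[0.072,-0.125,0.08],"delta_rot":[0,0,0]}
    - {"gripper":-1,"linear":[0.094,-0.163,0.08],"delta_rot":[0,0,0]}
    - {"gripper":-1,"linear":[0.115,-0.2,0.08],"delta_rot":[0,0,0]}
    - {"gripper":-1,"linear":[0.136,-0.238,0.08],"delta_rot":[0,0,0]}
    - {"gripper":-1,"linear":[0.155,-0.27,0.08],"delta_rot":[0,0,0]}

```text
clock: 0.9
position: [0.4023, 0.2473, 0.3111]
ee_rot: [-0.0, 0.22, 0.975, -0.0]
contact_force: [0.5, 0.4, -0.5]
width: 0.0856
gripper_force: 0.0
```

Emit:
send_rows:
  increments:
    - {"gripper":-1,"linear":[0.02,-0.035,0],"delta_rot":[0,0,0]}
    - {"gripper":-1,"linear":[0.04,-0.07,0],"delta_rot":[0,0,0]}
    - {"gripper":-1,"linear":[0.06,-0.105,0],"delta_rot":[0,0,0]}
    - {"gripper":-1,"linear":[0.075,-0.13,0],"delta_rot":[0,0,0]}
    - {"gripper":-1,"linear":[0.08,-0.14,0],"delta_rot":[0,0,0]}
    - {"gripper":-1,"linear":[0.08,-0.14,0],"delta_rot":[0,0,0]}
    - {"gripper":-1,"linear":[0.08,-0.14,0],"delta_rot":[0,0,0]}
    - {"gripper":-1,"linear":[0.08,-0.14,0],"delta_rot":[0,0,0]}

```text
clock: 1.7
position: [0.4811, 0.1105, 0.3113]
ee_rot: [-0.0, 0.219, 0.976, 0.0]
contact_force: [-0.4, 0.5, 0.8]
width: 0.0855
gripper_force: 0.0
```

```bash
python3 - <<'E'
from h import *
s=snap('side','side1');t=snap('top','top1');print(get_state()['position'],get_state()['contact_force'])
for x in(load('top0'),):print(proj(x,get_state()['position']))
a=cv2.resize(s['pixels'][60:210,150:270],None,fx=3,fy=3,interpolation=cv2.INTER_CUBIC)
b=cv2.resize(t['pixels'][130:270,150:280],None,fx=3,fy=3,interpolation=cv2.INTER_CUBIC)
im=np.zeros((450,770,3),np.uint8);im[:,:360]=a;im[:420,370:760]=b
cv2.imwrite('pics/c1.png',np.clip(im*1.3,0,255).astype(np.uint8))
E
```

```text
[0.48126054 0.11047712 0.31143594] [-0.17883239  0.90531583  0.28677521]
(np.float64(218.7395594885569), np.float64(191.44689095900358))
```

View pics/c1.png

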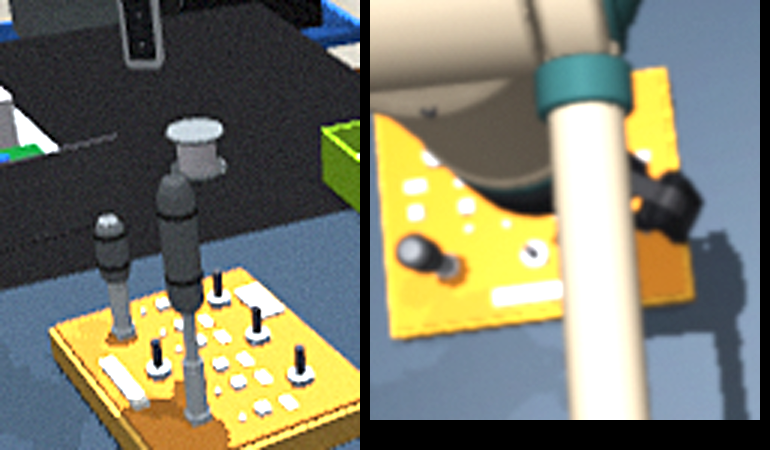

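The side crop shows the driver intact and one finger tip at about (198,82), hiding the other. I'll compare that with the projected finger tips.

```bash
python3 - <<'E'
from h import *
s=load('side1');P=get_state()['position'];y=np.array([.43,.903,0])
for k in(-.05,0,.05): print(k,proj(s,P+k*y+[0,0,.013]))
for z in(.045,.132,.18,.229):print(z,proj(s,[.4825,.11,z]))
E
```

```text
-0.05 (np.float64(197.1311400142086), np.float64(82.95550130048717))
0 (np.float64(200.71512033637055), np.float64(73.12353375926563))
0.05 (np.float64(203.89833829952784), np.float64(64.38342781279499))
0.045 (np.float64(214.52461212570054), np.float64(196.4145425961172))
0.132 (np.float64(211.05199675115347), np.float64(163.46265737998596))
0.18 (np.float64(208.93239905623494), np.float64(143.41940173413764))
0.229 (np.float64(206.5956566936449), np.float64(121.38327329312534))
```

The observed finger matches its projection, and the driver sits about 2–3 mm further along +x. I'll correct for that and descend.

Emit:
send_rows:
  increments:
    - {"gripper":-1,"linear":[0.003,0.001,-0.02],"delta_rot":[0,0,0]}
    - {"gripper":-1,"linear":[0.003,0.001,-0.045],"delta_rot":[0,0,0]}
    - {"gripper":-1,"linear":[0.003,0.001,-0.07],"delta_rot":[0,0,0]}
    - {"gripper":-1,"linear":[0.003,0.001,-0.095],"delta_rot":[0,0,0]}
    - {"gripper":-1,"linear":[0.003,0.001,-0.12],"delta_rot":[0,0,0]}
    - {"gripper":-1,"linear":[0.003,0.001,-0.138],"delta_rot":[0,0,0]}
    - {"gripper":-1,"linear":[0.003,0.001,-0.138],"delta_rot":[0,0,0]}
    - {"gripper":-1,"linear":[0.003,0.001,-0.138],"delta_rot":[0,0,0]}

```text
clock: 2.6
position: [0.4849, 0.1109, 0.1737]
ee_rot: [0.0, 0.22, 0.976, 0.0]
contact_force: [0.6, -0.3, -0.4]
width: 0.085
gripper_force: 0.0
```

Emit:
send_rows:
  increments:
    - {"gripper":0,"linear":[0,0,0],"delta_rot":[0,0,0]}
    - {"gripper":0.2,"linear":[0,0,0],"delta_rot":[0,0,0]}
    - {"gripper":0.4,"linear":[0,0,0],"delta_rot":[0,0,0]}
    - {"gripper":1,"linear":[0,0,0],"delta_rot":[0,0,0]}
    - {"gripper":1,"linear":[0,0,0],"delta_rot":[0,0,0]}
    - {"gripper":1,"linear":[0,0,0],"delta_rot":[0,0,0]}
    - {"gripper":1,"linear":[0,0,0],"delta_rot":[0,0,0]}
    - {"gripper":1,"linear":[0,0,0],"delta_rot":[0,0,0]}
  newtons: 40

```text
clock: 3.4
position: [0.4855, 0.1106, 0.1739]
ee_rot: [0.001, 0.22, 0.975, 0.001]
contact_force: [0.9, 2.3, 4.2]
width: 0.025
gripper_force: 39.6
```

Emit:
send_rows:
  increments:
    - {"gripper":1,"linear":[0,0,0.008],"delta_rot":[0,0,0]}
    - {"gripper":1,"linear":[0,0,0.022],"delta_rot":[0,0,0]}
    - {"gripper":1,"linear":[0,0,0.04],"delta_rot":[0,0,0]}
    - {"gripper":1,"linear":[0,0,0.06],"delta_rot":[0,0,0]}
    - {"gripper":1,"linear":[0,0,0.08],"delta_rot":[0,0,0]}
    - {"gripper":1,"linear":[0,0,0.1],"delta_rot":[0,0,0]}
    - {"gripper":1,"linear":[0,0,0.12],"delta_rot":[0,0,0]}
    - {"gripper":1,"linear":[0,0,0.12],"delta_rot":[0,0,0]}
  newtons: 60

```text
clock: 4.2
position: [0.4859, 0.11, 0.2955]
ee_rot: [0.002, 0.22, 0.975, 0.0]
contact_force: [1.0, 0.5, -1.0]
width: 0.0248
gripper_force: 59.1
```

```bash
python3 - <<'E'
from h import *
s=snap('side','side2');print(get_state()['position'],get_state()['contact_force'])
P=get_state()['position']
for z in(.132,.08,.037,-.05): pass
c=P+[0,0,.019-.055]
for k in(-.095,-.05,-.005,.05):print(k,proj(s,c+[0,0,k]))
a=cv2.resize(s['pixels'][10:210,150:270],None,fx=3,fy=3,interpolation=cv2.INTER_CUBIC)
cv2.imwrite('pics/c2.png',np.clip(a*1.3,0,255).astype(np.uint8))
E
```

```text
[0.48508534 0.11000226 0.29387934] [-0.1391353   0.04594371 -0.71215039]
-0.095 (np.float64(210.88987983552607), np.float64(150.44827641541832))
-0.05 (np.float64(208.85272468859284), np.float64(130.81595944793975))
-0.005 (np.float64(206.66116527547712), np.float64(109.75102161699391))
0.05 (np.float64(203.74466475313798), np.float64(81.80577936262458))
```

View pics/c2.png

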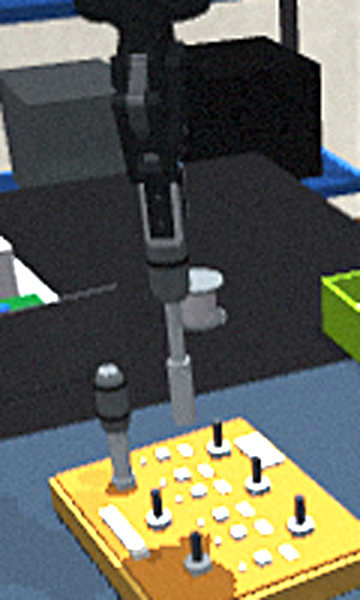

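The driver is off its shaft and hangs upright; its foot is at (211,151), as predicted. Now over to the cup.

Emit:
send_rows:
  increments:
    - {"gripper":1,"linear":[-0.002,-0.015,0],"delta_rot":[0,0,0]}
    - {"gripper":1,"linear":[-0.005,-0.04,0],"delta_rot":[0,0,0]}
    - {"gripper":1,"linear":[-0.009,-0.07,0],"delta_rot":[0,0,0]}
    - {"gripper":1,"linear":[-0.013,-0.1,0],"delta_rot":[0,0,0]}
    - {"gripper":1,"linear":[-0.017,-0.13,0],"delta_rot":[0,0,0]}
    - {"gripper":1,"linear":[-0.021,-0.16,0],"delta_rot":[0,0,0]}
    - {"gripper":1,"linear":[-0.025,-0.19,0],"delta_rot":[0,0,0]}
    - {"gripper":1,"linear":[-0.028,-0.215,0],"delta_rot":[0,0,0]}

```text
clock: 5.05
position: [0.4553, -0.106, 0.2915]
ee_rot: [-0.002, 0.22, 0.975, -0.0]
contact_force: [-0.0, -0.6, -1.0]
width: 0.0247
gripper_force: 59.1
```

Emit:
send_rows:
  increments:
    - {"gripper":1,"linear":[-0.003,-0.02,0],"delta_rot":[0,0,0]}
    - {"gripper":1,"linear":[-0.005,-0.04,0],"delta_rot":[0,0,0]}
    - {"gripper":1,"linear":[-0.007,-0.05,0],"delta_rot":[0,0,0]}
    - {"gripper":1,"linear":[-0.007,-0.054,0],"delta_rot":[0,0,0]}
    - {"gripper":1,"linear":[-0.007,-0.054,0],"delta_rot":[0,0,0]}
    - {"gripper":1,"linear":[-0.007,-0.054,0],"delta_rot":[0,0,0]}

```text
clock: 5.65
position: [0.4498, -0.1579, 0.293]
ee_rot: [-0.0, 0.22, 0.976, 0.0]
contact_force: [-0.2, 0.7, -0.5]
width: 0.0244
gripper_force: 59.1
```

```bash
python3 - <<'E'
from h import *
s=snap('side','side3');P=get_state()['position'];print(P,get_state()['contact_force'])
c=P+[0,0,.019-.055]
for k in(-.095,-.05,-.005):print(k,proj(s,c+[0,0,k]))
a=cv2.resize(s['pixels'][130:330,190:310],None,fx=3,fy=3,interpolation=cv2.INTER_CUBIC)
cv2.imwrite('pics/c3.png',a)
E
```

```text
[ 0.44989448 -0.15780676  0.29315094] [-0.19358299 -0.23071978 -1.92975449]
-0.095 (np.float64(248.75032654341692), np.float64(234.9252246452271))
-0.05 (np.float64(247.77065293005148), np.float64(211.84282416431154))
-0.005 (np.float64(246.69071892760283), np.float64(186.45057031953093))
```

View pics/c3.png

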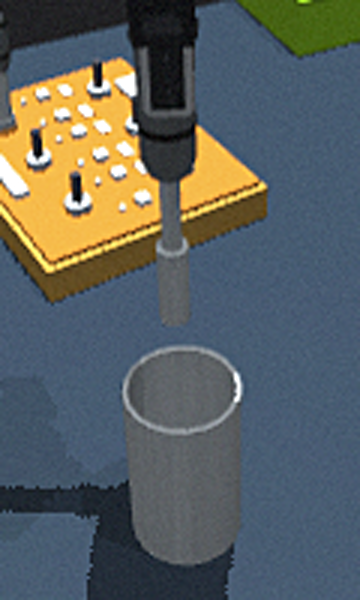

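The foot, at (248,237), is centred above the cup mouth at (251,260). I'll lower it to about 11 mm above the floor, then go on slowly.

Emit:
send_rows:
  increments:
    - {"gripper":1,"linear":[0.001,-0.001,-0.015],"delta_rot":[0,0,0]}
    - {"gripper":1,"linear":[0.001,-0.001,-0.035],"delta_rot":[0,0,0]}
    - {"gripper":1,"linear":[0.001,-0.001,-0.058],"delta_rot":[0,0,0]}
    - {"gripper":1,"linear":[0.001,-0.001,-0.081],"delta_rot":[0,0,0]}
    - {"gripper":1,"linear":[0.001,-0.001,-0.104],"delta_rot":[0,0,0]}
    - {"gripper":1,"linear":[0.001,-0.001,-0.125],"delta_rot":[0,0,0]}
    - {"gripper":1,"linear":[0.001,-0.001,-0.14],"delta_rot":[0,0,0]}
    - {"gripper":1,"linear":[0.001,-0.001,-0.145],"delta_rot":[0,0,0]}

```text
clock: 6.5
position: [0.45, -0.1584, 0.1469]
ee_rot: [-0.001, 0.22, 0.976, 0.001]
contact_force: [-1.1, -0.5, -0.4]
width: 0.0246
gripper_force: 59.1
```

Emit:
send_rows:
  increments:
    - {"gripper":1,"linear":[0,0,-0.002],"delta_rot":[0,0,0]}
    - {"gripper":1,"linear":[0,0,-0.004],"delta_rot":[0,0,0]}
    - {"gripper":1,"linear":[0,0,-0.006],"delta_rot":[0,0,0]}
    - {"gripper":1,"linear":[0,0,-0.008],"delta_rot":[0,0,0]}
    - {"gripper":1,"linear":[0,0,-0.008],"delta_rot":[0,0,0]}

```text
clock: 7.0
position: [0.4509, -0.1597, 0.1405]
ee_rot: [0.0, 0.22, 0.975, 0.0]
contact_force: [0.5, 0.3, -0.4]
width: 0.0249
gripper_force: 59.1
```

Emit:
send_rows:
  increments:
    - {"gripper":1,"linear":[0,0,-0.001],"delta_rot":[0,0,0]}
    - {"gripper":1,"linear":[0,0,-0.002],"delta_rot":[0,0,0]}
    - {"gripper":1,"linear":[0,0,-0.003],"delta_rot":[0,0,0]}
    - {"gripper":1,"linear":[0,0,-0.003],"delta_rot":[0,0,0]}

```text
clock: 7.4
position: [0.4512, -0.1598, 0.138]
ee_rot: [0.0, 0.22, 0.975, -0.0]
contact_force: [-0.5, 0.7, 3.2]
width: 0.0248
gripper_force: 59.7
```

Contact is about 3 N, so the foot is on the floor. Releasing gradually.

Emit:
send_rows:
  increments:
    - {"gripper":0.4,"linear":[0,0,0],"delta_rot":[0,0,0]}
    - {"gripper":0.2,"linear":[0,0,0],"delta_rot":[0,0,0]}
    - {"gripper":0,"linear":[0,0,0],"delta_rot":[0,0,0]}
    - {"gripper":-0.4,"linear":[0,0,0],"delta_rot":[0,0,0]}
    - {"gripper":-1,"linear":[0,0,0],"delta_rot":[0,0,0]}
    - {"gripper":-1,"linear":[0,0,0],"delta_rot":[0,0,0]}
    - {"gripper":-1,"linear":[0,0,0],"delta_rot":[0,0,0]}
  newtons: 20

```text
clock: 8.1
position: [0.4509, -0.1597, 0.1373]
ee_rot: [-0.0, 0.22, 0.975, 0.0]
contact_force: [0.8, -0.0, -0.2]
width: 0.0856
gripper_force: 0.0
```

```bash
python3 - <<'E'
from h import *
s=snap('side','side4');print(get_state()['position'],get_state()['contact_force'])
a=cv2.resize(s['pixels'][130:330,190:310],None,fx=3,fy=3,interpolation=cv2.INTER_CUBIC)
cv2.imwrite('pics/c4.png',np.clip(a*1.3,0,255).astype(np.uint8))
E
```

```text
[ 0.45087832 -0.1596375   0.13726725] [ 0.17180262  0.72929785 -0.24005978]
```

View pics/c4.png

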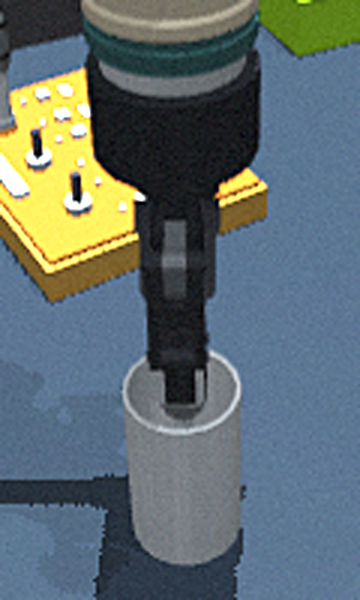

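The fingers are open above the cup, with the cup upright at (251,260) and the driver hidden behind the near finger. Retreating straight up, gently at first.

Emit:
send_rows:
  increments:
    - {"gripper":-1,"linear":[0,0,0.008],"delta_rot":[0,0,0]}
    - {"gripper":-1,"linear":[0,0,0.02],"delta_rot":[0,0,0]}
    - {"gripper":-1,"linear":[0,0,0.04],"delta_rot":[0,0,0]}
    - {"gripper":-1,"linear":[0,0,0.065],"delta_rot":[0,0,0]}
    - {"gripper":-1,"linear":[0,0,0.09],"delta_rot":[0,0,0]}
    - {"gripper":-1,"linear":[0,0,0.12],"delta_rot":[0,0,0]}
    - {"gripper":-1,"linear":[0,0,0.15],"delta_rot":[0,0,0]}
    - {"gripper":-1,"linear":[0,0,0.16],"delta_rot":[0,0,0]}

```text
clock: 8.95
position: [0.4522, -0.1603, 0.3011]
ee_rot: [0.003, 0.22, 0.975, -0.001]
contact_force: [0.4, -0.3, -0.1]
width: 0.0856
gripper_force: 0.0
```

Emit:
send_rows:
  increments:
    - {"gripper":-1,"linear":[0,0,0.005],"delta_rot":[0,0,0]}
    - {"gripper":-1,"linear":[0,0,0.005],"delta_rot":[0,0,0]}
    - {"gripper":-1,"linear":[0,0,0.005],"delta_rot":[0,0,0]}
    - {"gripper":-1,"linear":[0,0,0.005],"delta_rot":[0,0,0]}
    - {"gripper":-1,"linear":[0,0,0.005],"delta_rot":[0,0,0]}

```text
clock: 9.45
position: [0.4505, -0.1595, 0.3013]
ee_rot: [-0.001, 0.22, 0.975, 0.0]
contact_force: [0.2, -0.1, -0.5]
width: 0.0854
gripper_force: 0.0
```

```bash
python3 - <<'E'
from h import *
s=snap('side','side5');print(get_state()['position'],get_state()['contact_force'])
E
```

```text
[ 0.45062265 -0.15952601  0.30150658] [ 0.23567768 -0.3724489   0.38460418]
```

View pics/side5.png

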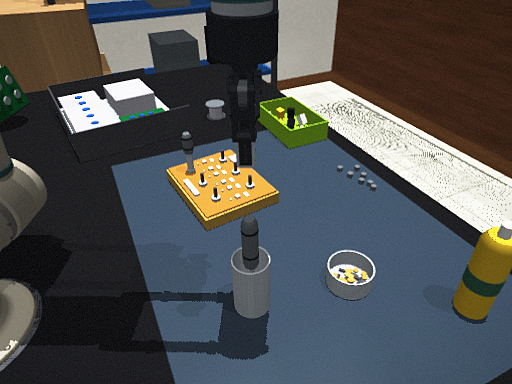

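The driver stands upright in the cup, from (250,220) down to the rim at (251,260). The cup, tin (351,274) and short driver (187,150) haven't moved, and the gripper is clear above.

```bash
python3 -c "
from rig import sign_off
print(sign_off())"
```

```text
the job is handed in; nothing more can be done
None
```

The long driver is standing upright, socket down, in the tall cup and released; the cup is still standing, the short driver and tin look unmoved in the last picture, and the job was handed in at about 9.5 s (no verdict was returned).

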